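# Vent the gas outlet and take off its cap of unknown thread hand

### The arm

A 7-joint arm with a two-finger parallel gripper is mounted at the origin on a cart in front of the work surface, level with it; the furniture and walls round the work are solid. World frame = base frame: x ahead of the robot, y to its left, z up, the work surface at z = 0. Lengths are in mm, angles in rad, forces in N, time in s.
With the tool pointing down it reaches from about 425 to 950 mm from the base axis. Payload 16.7 kg.
Tool frame: the origin (TCP) lies on the centre line of the jaws, within the pads' length; the fingertips stand bot.finger_overhang ahead of it and the grasp point (between the pads) lies 8 mm behind it (bot.finger_overhang is the distance from the TCP to the fingertips, in mm); z points along the fingers, y is the line along which they close (so a half turn about z gives the same grasp; the last joint's range is limited). The gripper opens to 94 mm and grips with 3 to 60 N. Pads are 16 mm wide; open, the fingers measure 119 mm over their backs; the gripper's body (75 mm by 177 mm) begins 78 mm behind the grasp point.
Start: joints at [-1.413, 0.426, 0.074, 1.606, -0.034, 1.111, -0.067], TCP at [204.502, 643.235, 176.567] pointing down, gripper open.
Joint ranges: [-2.85, 2.85], [-0.5, 2.14], [-1.23, 1.37], [0.21, 2.46], [-1.02, 4.16], [0.16, 2.05], [-2.73, 2.73]. Speed limits (rad/s): [1.89, 1.89, 2.39, 2.39, 3.01, 3.01, 3.01].

### API

Orientations are given as a unit quaternion [w, x, y, z].
In Python, from station import bot gives the robot as it stands.
- The arm moves only by the tool drive_tool, never from a script. Its argument "steps" is a list that holds one entry, the list of rows, each a list of 4 numbers: the shift along the tool's x, y, z in mm, then the turn about the tool's z in degrees. A call has 1 to 5 rows; each row shifts and turns the commanded pose from where the row before left it, along the tool's axes as they then stand; what a row does not reach is not made up. A row lasts 1/8 s, in which the tool goes at most 62.5 mm and 10.7 degrees, less where a joint would pass 70% of its speed; a pose out of reach is approached as far as the arm can. A call is refused whole if a number of a shift passes 62.5 or a number of a turn 10.7, either way. A call with a gripper value outside its range is refused whole. "grip" is the finger opening in mm, from 0 to 94, set as the call begins (left out, the last holds). The fingers move at their own pace and stop on an object; "squeeze" is the grip in N (left out, the last holds). Time passes only in rows, so rows that do not move let the fingers close. It gives the time, the measured TCP pose, the force, the opening and the grip force at its end, in the units of the state.
- bot.state(): the state, without advancing time (a new reading comes with each control period).
- bot.capture(name): name is "scene" or "top" or "wrist"; returns a dict with "pixels" (420x560x3 uint8, blue, green, red), "fx", "fy", "cx", "cy" (pixels), "R" (3x3) and "t" (3): a world point X has camera coordinates R X + t; the wrist camera has in their place "mount" (4x4, takes a point from camera to tool coordinates, whose origin is the TCP and whose axes are the flange's). Camera axes: x right, y down, z forward; pixel columns grow to the right and rows downward; lengths in mm; the calibration is good to about 2 mm. A picture is of the moment at which its call begins: read the wrist's pose just before it. There is no depth.
- bot.hand_in(): hands the job in; it is judged then, once.
Trained networks look in a picture, given as the dict that the camera call returned (one of the last four; its "shot" number tells which), for a name from the list of things; names that differ only in an ending like _2 or _b are one class to them, and where a whole thing is asked for, a point or a joint stands for the part that bears it (a point fixed in the world has none). Each returns a list of dicts, best first, with "score" (0 to 1); they miss things now and then, are a little off and sometimes report something else, mostly with a low value. They report only what shows in the picture. A call takes as long as a camera call. They do not tell look-alikes from the thing itself.
- bot.boxes_of(picture, name): "at" ([x, y, z] in mm, in world coordinates, good to about 4 mm: the middle of the surface that is visible of it).
The state is a dict: "time_s": time; "joints": joint angles; "qvel": joint speeds; "joint_efforts": joint torques, N m; "position": TCP position; "ee_rot": TCP orientation; "ft_force": force on the tool from outside, world axes, zero at the start; "torque": the same for the moment, N m; "gripper_width": finger opening in mm; "gripper_force": force on a finger pad.
Only numpy, scipy, OpenCV 4.12 (cv2) and the standard library are available. Lean on these libraries where they do the work, as an engineer would, in place of code of your own. Each camera call takes 0.05 s, during which the arm holds its last target. There are 200 camera calls.

### The job

The gas outlet block on the bench must be opened for a hose. First press the spring vent plunger fully down to its stop for a moment and let it come back up, then unscrew the round cap from the outlet port beside it: nobody marked whether its thread is right-hand or left-hand, so try it both ways and find which way it loosens. Lift the cap off and finish while still holding it level in the gripper, about a hand's width (8 cm) above its seat; leave the loose bush, bolt and nut nearby where they lie.

Things in the scene. Friction and masses are not known exactly. Their poses are not given: they have to be found in the camera images.
- block: Aluminium gas outlet block, fixed: 150 mm (its y) x 64 (its x) x 45 high, on an 8 mm foot plate 190 mm long. Origin: centre of its underside on the bench, z up. On top: grey vent turret with the plunger on the axis x=0, y=+50 mm (50 mm diameter, top at 69.5 mm); outlet port with the cap on the axis x=0, y=-50 mm. Brass nipple out of its back (+x).
- plunger (a joint): Vent plunger travel straight down, in m: 0 = up (rest), 0.008 = down on its stop. A spring returns it; it takes about 4 N to start and 8 N at the stop.
- plunger_top (a point): Centre of the top of the plunger's black mushroom head (26 mm diameter, flat top 20 mm across), which moves with it; 91.5 mm above the bench at rest.
- port (a point): Centre of the rim of the brass neck under the cap, 64.5 mm above the bench, z up. Thread hand differs from start to start, unseen. The loosening way the cap turns easily, is free to lift straight off after 52 to 72 degrees (aim at 62) and meets a stop at 77; the other way it is on a hard stop within 3 degrees and does not turn (fingers slip on it).
- cap: Loose round black ribbed cap on the outlet port, 48 mm diameter, 38 high, about 60 g, grey disc on its flat top. Origin: centre of its underside (46.5 mm above the bench when seated, top at 84.5), z up. Its upper 20 mm are solid: grip across any diameter. While not unscrewed it cannot be pulled off.
- bush: Bystander: loose grey flanged bush, 41 mm diameter, 33 mm high, origin under its centre.
- bolt_b: Bystander: loose grey bolt lying on the bench, 22 x 68 x 20 mm, origin under its centre.
- nut2: Bystander: loose grey hex nut, 30 x 35 x 15 mm, origin under its centre.
Mind the look-alikes: they are no part of the job. Of the things shaped like the block, the aluminium one is meant. What is shaped like the cap but blue is not meant.

How it is judged:
By the outcome, as a careful person would: the job done as asked, in the order asked, and still so for the second after the job is handed in, while the arm keeps its last pose, push and grip.
It also fails if it takes over 58 s, if anything falls off the work surface, if the arm or the gripper's body presses on something with over 40 N, if the wrist force passes 120 N, or if a joint passes its speed limit or range.

## Working session

There is one attempt and no reset: what is moved stays moved. The work goes in short steps, Python scripts to look and compute and a tool call to move; the robot and the scene stay as the last step left them, time stands still between calls to the robot, and variables do not carry over. Pictures are saved under pics/ and viewed, at most 10 in all, crops included, and the job is handed in when it is done.

Besides the shell and the picture viewer there is one more tool, called as name(argument=value, ...) on one line, values as JSON. drive_tool: Moves the arm, as the interface text tells. Its arguments: {"type":"object","properties":{"steps":{"type":"array","items":{"type":"array","items":{"type":"array","items":{"type":"number"}}}},"grip":{"type":"number"},"squeeze":{"type":"number"}},"required":["steps"]}

```bash
mkdir -p pics; cat > look.py <<'E'
from station import bot
import cv2,numpy as np
def px(c,X):
    p=c["R"]@np.array(X,float)+c["t"] if 0 else np.array(c["R"])@np.array(X,float)+np.array(c["t"]).ravel()
    return (c["fx"]*p[0]/p[2]+c["cx"], c["fy"]*p[1]/p[2]+c["cy"])
def ray(c,u,v,z):
    R=np.array(c["R"]);t=np.array(c["t"]).ravel()
    o=-R.T@t; d=R.T@np.array([(u-c["cx"])/c["fx"],(v-c["cy"])/c["fy"],1]); return o+d*(z-o[2])/d[2]
E
python3 - <<'E'
from look import *
s=bot.state();print(s["time_s"],s["position"],s["ee_rot"],s["gripper_width"],bot.finger_overhang)
for n in("top","scene"):
    c=bot.capture(n);cv2.imwrite(f"pics/{n}1.png",c["pixels"])
    for k in("block","cap","plunger","bush","bolt_b","nut2"):
        for d in bot.boxes_of(c,k):
            if d["score"]>.2: print(n,k,round(d["score"],2),np.round(d["at"]),np.round(px(c,d["at"])))
E
```

```text
0.0 [204.37875712 642.81411645 175.88702142] [-6.23541574e-05  1.53312111e-01  9.88177614e-01 -6.28698883e-04] 93.79569150382649 11.0
top block 0.65 [463. 230.  45.] [192. 223.]
top block 0.63 [435. -55.  43.] [323. 239.]
top cap 0.92 [ 463. -119.   85.] [356. 225.]
top cap 0.71 [ 395. -255.   36.] [417. 261.]
top plunger 0.62 [441. 271.  94.] [166. 230.]
top plunger 0.46 [426. -26.  97.] [311. 241.]
top bush 0.7 [397.  81.   7.] [261. 257.]
top bolt_b 0.43 [ 480. -207.   11.] [391. 222.]
scene block 0.9 [449. 215.  42.] [220. 209.]
scene block 0.72 [423. -70.  35.] [294. 268.]
scene cap 0.88 [ 448. -128.   75.] [325. 259.]
scene cap 0.82 [ 387. -269.   34.] [362. 331.]
scene plunger 0.64 [435. 271.  91.] [200. 185.]
scene bush 0.68 [400.  68.  18.] [241. 251.]
scene bolt_b 0.69 [ 473. -215.   13.] [368. 302.]
scene nut2 0.69 [ 366. -115.   16.] [288. 300.]
```

View pics/top1.png

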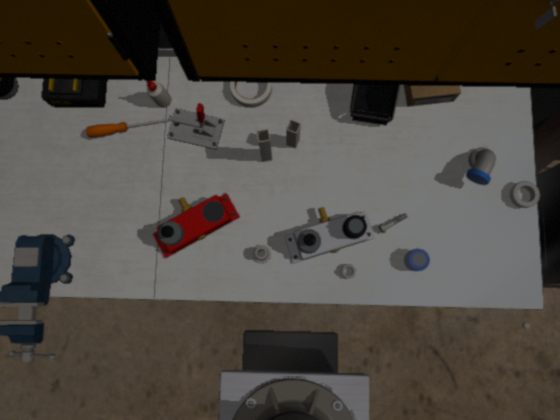

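View pics/scene1.png

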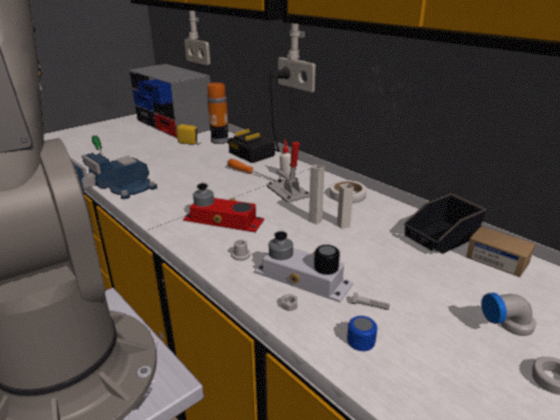

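The top view shows two blocks: a red one at (197,225), a look-alike, and the aluminium one at (328,238). The aluminium block is the one meant. Its black cap is at (356,225) and its plunger at (311,240). The blue cap at (417,260) is a decoy. I'll confirm this in one enlarged crop and refine the positions.

```bash
python3 - <<'E'
from look import *
c=bot.capture("top");im=c["pixels"]
crop=im[200:275,270:390];cv2.imwrite("pics/crop.png",cv2.resize(cv2.convertScaleAbs(crop,alpha=1.6),None,fx=6,fy=6,interpolation=cv2.INTER_CUBIC))
s=bot.capture("scene");crop=s["pixels"][225:300,250:370]
for u,v,z in((355.5,226,84.5),(309.5,239.5,91.5)):
    X=ray(c,u,v,z);print(X,px(s,X))
E
```

```text
[ 459.90249871 -117.32310268   84.5       ] (np.float64(325.6980698280986), np.float64(250.089246751712))
[428.96867298 -22.64300205  91.5       ] (np.float64(279.6439908438806), np.float64(233.0366835405296))
```

View pics/crop.png

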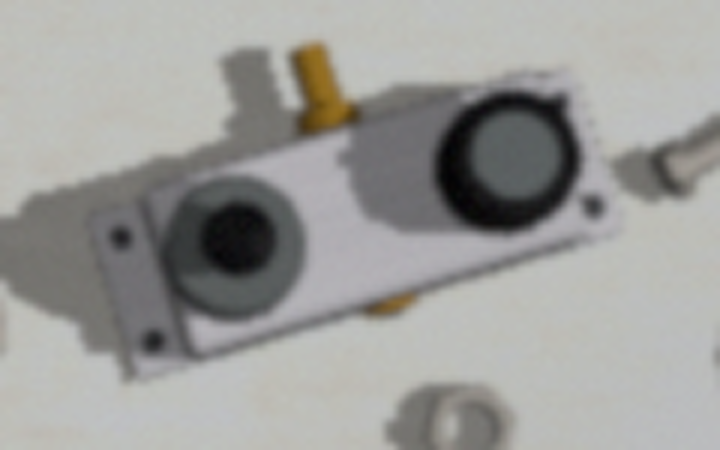

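The crop confirms it: the aluminium block has the black cap with a grey disc at crop (516,155) and the plunger at (240,238). That puts the cap at about (460,-118) and the plunger at about (428,-23), 100 mm apart as specified.

```bash
cat >> look.py <<'E'
def yaw(q):
    w,x,y,z=q; return np.degrees(np.arctan2(1-2*(x*x+z*z),2*(x*y-w*z)))  # direction of tool y
def rows(p,a,tgt,b,n):
    "n equal world steps from p (tool y at a deg) to tgt, b; tool z down"
    out=[];d=(np.array(tgt)-p)/n;da=(b-a)/n
    for i in range(n):
        r=np.radians(a+i*da);y=np.array([np.cos(r),np.sin(r)]);x=np.array([-y[1],y[0]])
        out.append([round(float(v),1) for v in(d[:2]@x,d[:2]@y,-d[2],-da)])
    return out
E
python3 - <<'E'
from look import *
s=bot.state();a=yaw(s["ee_rot"]);print(a)
w=[500,200,190]
for i in rows(s["position"],a,w,22.4,10):print(i)
for i in rows(np.array(w),22.4,[428.5,-23.5,130],-10,5):print(i)
E
```

```text
72.36254275522506
[-41.6, -33.3, -1.3, 5.0]
[-44.3, -29.5, -1.3, 5.0]
[-46.7, -25.6, -1.3, 5.0]
[-48.8, -21.4, -1.3, 5.0]
[-50.5, -17.1, -1.3, 5.0]
[-51.8, -12.6, -1.3, 5.0]
[-52.7, -8.1, -1.3, 5.0]
[-53.2, -3.4, -1.3, 5.0]
[-53.3, 1.2, -1.3, 5.0]
[-53.0, 5.8, -1.3, 5.0]
[-35.9, -30.3, 12.0, 6.5]
[-39.1, -26.0, 12.0, 6.5]
[-41.7, -21.4, 12.0, 6.5]
[-43.9, -16.6, 12.0, 6.5]
[-45.5, -11.5, 12.0, 6.5]
```

drive_tool(steps=[[[-41.6,-33.3,-1.3,5],[-44.3,-29.5,-1.3,5],[-46.7,-25.6,-1.3,5],[-48.8,-21.4,-1.3,5],[-50.5,-17.1,-1.3,5]]], grip=0)

```text
time_s: 1.42
position: [353.0, 420.1, 183.4]
ee_rot: [-0.0, 0.365, 0.931, 0.0]
ft_force: [1.1, 1.0, 0.1]
gripper_width: 47.5
gripper_force: 0.0
```

drive_tool(steps=[[[-51.8,-12.6,-1.3,5],[-52.7,-8.1,-1.3,5],[-53.2,-3.4,-1.3,5],[-53.3,1.2,-1.3,5],[-53,5.8,-1.3,5]]])

```text
time_s: 2.05
position: [500.8, 198.3, 190.0]
ee_rot: [0.0, 0.558, 0.83, 0.0]
ft_force: [0.6, 0.0, -0.8]
gripper_width: 0.7
gripper_force: 0.0
```

drive_tool(steps=[[[-35.9,-30.3,12,6.5],[-39.1,-26,12,6.5],[-41.7,-21.4,12,6.5],[-43.9,-16.6,12,6.5],[-45.5,-11.5,12,6.5]]])

```text
time_s: 2.68
position: [427.7, -25.0, 129.5]
ee_rot: [0.0, 0.768, 0.641, 0.0]
ft_force: [1.1, -0.2, 1.0]
gripper_width: 0.2
gripper_force: 0.0
```

drive_tool(steps=[[[0,0,0,0],[0,0,0,0]]])

```text
time_s: 2.92
position: [428.5, -23.4, 129.9]
ee_rot: [0.0, 0.767, 0.642, 0.0]
ft_force: [-0.2, 0.4, -0.3]
gripper_width: 0.4
gripper_force: 0.0
```

```bash
cat >> look.py <<'E'
from scipy.spatial.transform import Rotation as Ro
def wrist(s):
    c=bot.capture("wrist");q=s["ee_rot"];T=np.eye(4);T[:3,:3]=Ro.from_quat([q[1],q[2],q[3],q[0]]).as_matrix();T[:3,3]=s["position"]
    M=np.linalg.inv(T@np.array(c["mount"]));c["R"]=M[:3,:3];c["t"]=M[:3,3];return c
E
python3 - <<'E'
from look import *
c=wrist(bot.state());im=c["pixels"].copy()
for X in([428.5,-23.5,91.5],[460.5,-118,84.5]):
    p=px(c,X);print(p);cv2.drawMarker(im,tuple(int(round(v)) for v in p),(0,0,255),0,15,1)
cv2.imwrite("pics/w1.png",im)
E
```

```text
(np.float64(284.4598853231298), np.float64(222.24746088746127))
(np.float64(339.04456880109984), np.float64(316.1307406177748))
```

View pics/w1.png

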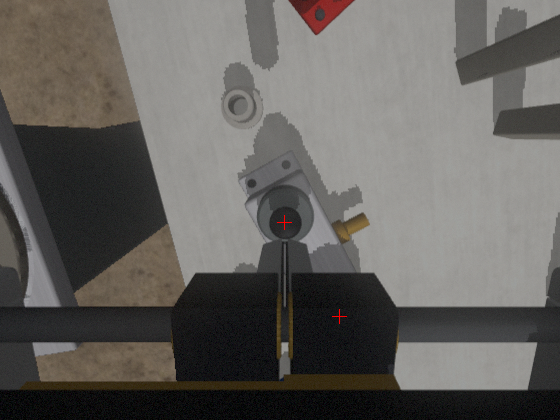

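The predicted plunger point lands on the black head at pixel (284,222), so the fingers are aligned. I'll press down now.

drive_tool(steps=[[[0,0,12,0],[0,0,10,0],[0,0,5,0],[0,0,4,0],[0,0,3,0]]])

```text
time_s: 3.6
position: [428.2, -23.8, 95.4]
ee_rot: [0.0, 0.767, 0.642, -0.0]
ft_force: [-0.1, 0.6, -0.0]
gripper_width: 0.6
gripper_force: 0.0
```

drive_tool(steps=[[[0,0,1,0],[0,0,1,0],[0,0,0,0]]])

```text
time_s: 3.98
position: [428.2, -23.7, 93.6]
ee_rot: [0.0, 0.767, 0.642, 0.0]
ft_force: [-0.6, -0.1, -0.4]
gripper_width: 0.3
gripper_force: 0.0
```

No force registers yet, so I'll check with a picture.

```bash
python3 - <<'E'
from look import *
st=bot.state();print(st["position"],st["ft_force"])
o=[]
for n,(u,v) in(("scene",(285,245)),("top",(320,235))):
    c=bot.capture(n);p=px(c,[428.3,-23.7,82.6]);print(n,p)
    im=c["pixels"][v-50:v+50,u-50:u+50];o.append(cv2.resize(cv2.convertScaleAbs(im,alpha=1.5),None,fx=4,fy=4,interpolation=cv2.INTER_CUBIC))
cv2.imwrite("pics/p1.png",np.hstack(o))
E
```

```text
[428.18249803 -23.72665857  93.64332234] [-0.62789785 -0.12327611 -0.35990643]
scene (np.float64(279.7656805695386), np.float64(237.23410951160207))
top (np.float64(309.79026770050376), np.float64(240.29442274235717))
```

View pics/p1.png

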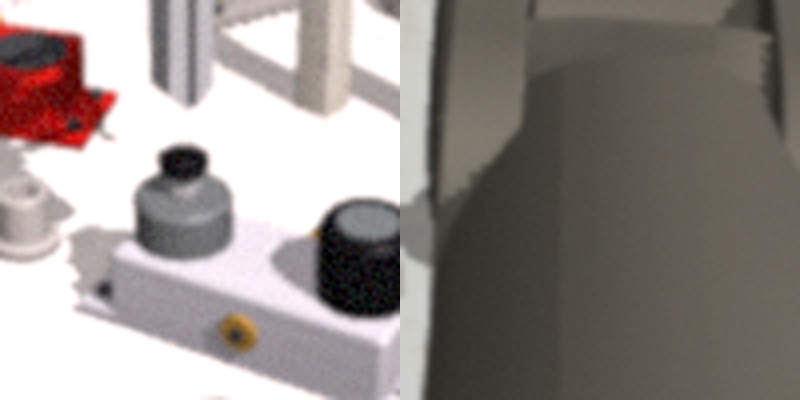

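```bash
python3 - <<'E'
from look import *
c=wrist(bot.state());s=bot.capture("scene")
cv2.imwrite("pics/s2.png",cv2.resize(np.hstack([c["pixels"],s["pixels"]]),(800,300),interpolation=cv2.INTER_AREA))
E
```

```text
(no output)
```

View pics/s2.png

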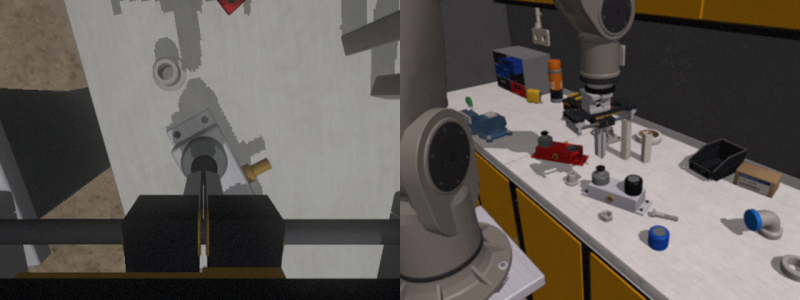

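```bash
python3 - <<'E'
from look import *
st=bot.state();p=st["position"];c=wrist(st);s=bot.capture("scene")
print(np.round(c["mount"],3))
for h in(-30,-20,-11,0,15):print(h,np.round(px(c,p+[0,0,h])),np.round(px(s,p+[0,0,h]),1))
for X in([428.5,-23.5,91.5],[428.5,-23.5,83.5]):print(np.round(px(c,X)))
im=cv2.resize(cv2.convertScaleAbs(c["pixels"][180:300,215:355],alpha=1.8),None,fx=3,fy=3)
im2=cv2.resize(cv2.convertScaleAbs(s["pixels"][180:260,235:325],alpha=1.5),None,fx=4.2,fy=4.5)
cv2.imwrite("pics/c3.png",np.hstack([im,cv2.resize(im2,(378,360))]))
E
```

```text
[[ 0.0000e+00 -9.7200e-01 -2.3400e-01  6.6265e+01]
 [ 1.0000e+00  0.0000e+00 -0.0000e+00 -9.4000e-02]
 [ 0.0000e+00 -2.3400e-01  9.7200e-01 -2.0901e+02]
 [ 0.0000e+00  0.0000e+00  0.0000e+00  1.0000e+00]]
-30 [284. 225.] [279.8 245.4]
-20 [285. 229.] [279.8 241.1]
-11 [285. 232.] [279.8 237.2]
0 [285. 237.] [279.7 232.4]
15 [285. 244.] [279.7 225.8]
[285. 235.]
[285. 232.]
```

View pics/c3.png

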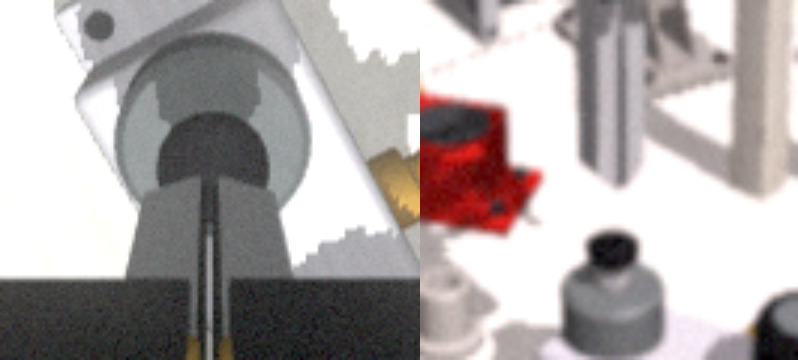

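Both views put the tips about 25 mm above the plunger head, and the lateral alignment is right. The real fingertips therefore sit higher than the stated overhang says. I'll keep going down in small steps and watch the force.

drive_tool(steps=[[[0,0,5,0],[0,0,5,0],[0,0,4,0],[0,0,2,0],[0,0,0,0]]])

```text
time_s: 4.9
position: [428.1, -23.8, 77.4]
ee_rot: [-0.0, 0.767, 0.642, -0.0]
ft_force: [-0.4, 0.1, 0.5]
gripper_width: 0.4
gripper_force: 0.0
```

drive_tool(steps=[[[0,0,2,0],[0,0,2,0],[0,0,0,0]]])

```text
time_s: 5.28
position: [428.0, -23.8, 73.5]
ee_rot: [-0.0, 0.767, 0.642, -0.0]
ft_force: [0.1, 0.1, 1.0]
gripper_width: 0.3
gripper_force: 0.0
```

drive_tool(steps=[[[0,0,2,0],[0,0,2,0],[0,0,0,0]]])

```text
time_s: 5.65
position: [428.0, -23.8, 69.4]
ee_rot: [-0.0, 0.767, 0.642, -0.0]
ft_force: [-0.3, -0.5, 0.7]
gripper_width: 0.4
gripper_force: 0.0
```

drive_tool(steps=[[[0,0,1,0],[0,0,1,0],[0,0,0,0]]])

```text
time_s: 6.02
position: [428.1, -23.8, 67.5]
ee_rot: [-0.0, 0.767, 0.642, -0.0]
ft_force: [0.3, -0.7, -0.2]
gripper_width: 0.9
gripper_force: 0.0
```

drive_tool(steps=[[[0,0,1,0],[0,0,1,0],[0,0,0,0]]])

```text
time_s: 6.4
position: [428.1, -23.8, 65.5]
ee_rot: [-0.0, 0.767, 0.642, -0.0]
ft_force: [-0.4, 0.1, -0.5]
gripper_width: 0.6
gripper_force: 0.0
```

drive_tool(steps=[[[0,0,1,0],[0,0,1,0],[0,0,0,0]]])

```text
time_s: 6.78
position: [428.1, -23.8, 63.5]
ee_rot: [-0.0, 0.767, 0.642, -0.0]
ft_force: [-0.1, 0.9, -0.3]
gripper_width: 0.7
gripper_force: 0.0
```

```bash
python3 - <<'E'
from look import *
st=bot.state();p=st["position"];c=wrist(st);s=bot.capture("scene")
for h in(0,10,20,30,40):print(h,np.round(px(c,p+[0,0,h])),np.round(px(s,p+[0,0,h]),1))
print(px(c,[428.5,-23.5,91.5]))
im=cv2.resize(cv2.convertScaleAbs(c["pixels"][180:300,215:355],alpha=1.8),(420,360))
im2=cv2.resize(cv2.convertScaleAbs(s["pixels"][195:255,250:310],alpha=1.5),(360,360),interpolation=cv2.INTER_CUBIC)
cv2.imwrite("pics/c4.png",np.hstack([im,im2]))
E
```

```text
0 [285. 237.] [279.7 245.5]
10 [285. 241.] [279.7 241.2]
20 [285. 247.] [279.7 236.9]
30 [285. 252.] [279.7 232.5]
40 [285. 258.] [279.7 228.1]
(np.float64(285.1473844158437), np.float64(250.45443453857024))
```

View pics/c4.png

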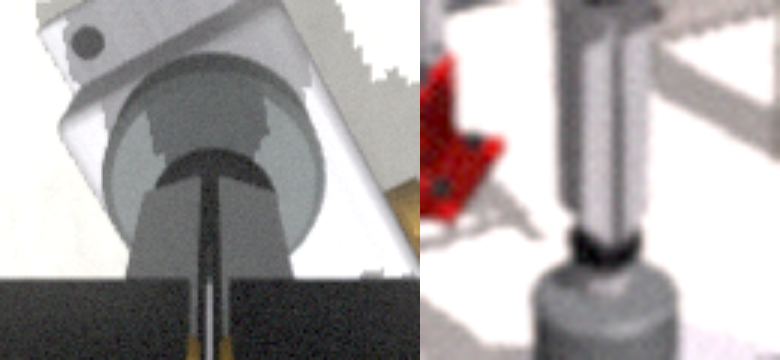

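The tips are now almost on the black head, seen in the scene crop at (605,240). I'll continue in 1 mm steps.

drive_tool(steps=[[[0,0,1,0],[0,0,1,0],[0,0,0,0]]])

```text
time_s: 7.25
position: [428.2, -23.8, 61.6]
ee_rot: [0.0, 0.767, 0.642, 0.0]
ft_force: [0.2, 0.5, 4.8]
gripper_width: 0.6
gripper_force: 2.2
```

drive_tool(steps=[[[0,0,1,0],[0,0,1,0],[0,0,0,0]]])

```text
time_s: 7.62
position: [428.2, -23.8, 59.5]
ee_rot: [0.0, 0.767, 0.642, 0.0]
ft_force: [-1.2, -0.2, 5.9]
gripper_width: 0.8
gripper_force: 2.7
```

drive_tool(steps=[[[0,0,1,0],[0,0,1,0],[0,0,0,0]]])

```text
time_s: 8.0
position: [428.2, -23.8, 57.6]
ee_rot: [0.0, 0.767, 0.642, 0.0]
ft_force: [-0.8, 0.1, 6.2]
gripper_width: 0.6
gripper_force: 3.2
```

drive_tool(steps=[[[0,0,1,0],[0,0,1,0],[0,0,0,0]]])

```text
time_s: 8.38
position: [428.3, -23.8, 55.6]
ee_rot: [0.0, 0.767, 0.642, 0.0]
ft_force: [-0.4, -0.2, 7.4]
gripper_width: 0.4
gripper_force: 3.7
```

drive_tool(steps=[[[0,0,1,0],[0,0,0.5,0],[0,0,0,0]]])

```text
time_s: 8.75
position: [428.4, -23.7, 54.6]
ee_rot: [-0.0, 0.767, 0.642, 0.0]
ft_force: [-6.7, -0.6, 26.3]
gripper_width: 0.5
gripper_force: 13.2
```

The plunger reached its stop: 26 N at the end, after about 8 mm of travel from contact. The real tip is therefore about 29 mm above the reported TCP. I'll retract slowly, move over the cap and open the gripper.

drive_tool(steps=[[[0,0,-4,0],[0,0,-6,0],[0,0,-20,0],[0,0,-30,0],[0,0,-10,0]]])

```text
time_s: 9.38
position: [428.7, -23.6, 125.2]
ee_rot: [0.0, 0.767, 0.642, 0.001]
ft_force: [-0.4, 0.8, 0.1]
gripper_width: 0.9
gripper_force: 0.0
```

```bash
python3 - <<'E'
from look import *
s=bot.state();a=yaw(s["ee_rot"]);print(a,s["position"],s["joints"])
for i in rows(s["position"],a,[460.5,-118,124],a,4):print(i)
E
```

```text
-10.128242142774264 [428.71837848 -23.57165875 125.18530893] [-0.72910571  0.07509916  0.67628034  2.21627331 -0.06265065  0.8660012
 -0.19043157]
[-21.8, 12.0, 0.3, -0.0]
[-21.8, 12.0, 0.3, -0.0]
[-21.8, 12.0, 0.3, -0.0]
[-21.8, 12.0, 0.3, -0.0]
```

drive_tool(steps=[[[-21.8,12,0.3,0],[-21.8,12,0.3,0],[-21.8,12,0.3,0],[-21.8,12,0.3,0],[0,0,0,0]]], grip=94)

```text
time_s: 10.0
position: [459.8, -119.4, 122.2]
ee_rot: [0.0, 0.768, 0.641, -0.001]
ft_force: [0.0, 0.4, -0.7]
gripper_width: 47.0
gripper_force: 0.0
```

drive_tool(steps=[[[0,0,0,0],[0,0,0,0],[0,0,0,0],[0,0,0,0],[0,0,0,0]]])

```text
time_s: 10.62
position: [460.1, -117.9, 122.9]
ee_rot: [-0.0, 0.767, 0.642, 0.0]
ft_force: [0.8, -0.1, -0.0]
gripper_width: 93.6
gripper_force: 0.0
```

```bash
python3 - <<'E'
from look import *
st=bot.state();p=st["position"];print(p);c=wrist(st);s=bot.capture("scene")
X=[460.5,-118,84.5];print(px(c,X),px(s,X))
for h in(-11,29):print(px(c,p+[0,0,h]),px(s,p+[0,0,h]))
for d in bot.boxes_of(c,"cap"):print(d)
im=c["pixels"].copy();u,v=px(c,X);cv2.drawMarker(im,(int(u),int(v)),(0,0,255),0,10,1)
cv2.imwrite("pics/w5.png",np.hstack([cv2.resize(cv2.convertScaleAbs(im[150:330,165:405],alpha=1.8),(480,360)),cv2.resize(cv2.convertScaleAbs(s["pixels"][180:280,270:360],alpha=1.5),(320,360))]))
E
```

```text
[ 460.0618491  -117.89804038  122.92913624]
(np.float64(285.0621688106699), np.float64(222.13129412770337)) (np.float64(326.1835168739381), np.float64(250.12022454419528))
(np.float64(284.51190763603717), np.float64(232.05430075176295)) (np.float64(326.6514106638007), np.float64(237.70181835649745))
(np.float64(284.5396220674044), np.float64(251.56050624013918)) (np.float64(327.66669377850025), np.float64(218.77487705421797))
{'at': [397.9, -262.6, 36.3], 'score': 0.71}
{'at': [456.4, -114.2, 82.8], 'score': 0.55}
```

View pics/w5.png

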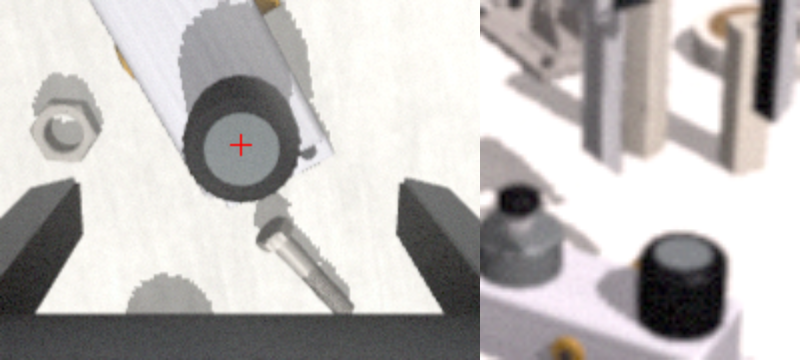

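The wrist crop shows the cap centred between the fingers, with its disc at (241,149) and my prediction at (241,144). I'll correct about 1 mm and descend until the tips are at z ≈ 66.5 (TCP ≈ 37.5).

drive_tool(steps=[[[-1.2,0,20,0],[0,0,20,0],[0,0,15,0],[0,0,8,0],[0,0,0,0]]])

```text
time_s: 11.4
position: [459.6, -119.4, 59.7]
ee_rot: [-0.0, 0.767, 0.642, -0.0]
ft_force: [-1.1, -0.0, 0.7]
gripper_width: 93.8
gripper_force: 0.0
```

drive_tool(steps=[[[0,0,8,0],[0,0,8,0],[0,0,6,0],[0,0,0,0]]])

```text
time_s: 11.9
position: [459.5, -119.3, 37.5]
ee_rot: [-0.0, 0.767, 0.642, -0.0]
ft_force: [-0.2, 0.4, -0.6]
gripper_width: 94.4
gripper_force: 0.0
```

drive_tool(steps=[[[0,0,0,0],[0,0,0,0],[0,0,0,0],[0,0,0,0],[0,0,0,0]]], grip=44, squeeze=15)

```text
time_s: 12.52
position: [459.9, -119.2, 37.9]
ee_rot: [0.0, 0.767, 0.642, 0.0]
ft_force: [0.1, 0.2, 0.1]
gripper_width: 47.4
gripper_force: 15.5
```

The cap is gripped at 47.4 mm with no side force. I'll try one direction by a few degrees and read the torque.

drive_tool(steps=[[[0,0,0,4],[0,0,0,4],[0,0,0,0]]])

```text
time_s: 12.9
position: [460.3, -119.2, 38.0]
ee_rot: [0.0, 0.809, 0.587, 0.0]
ft_force: [1.5, -0.9, 1.1]
gripper_width: 47.4
gripper_force: 15.0
```

```bash
python3 - <<'E'
from look import *
s=bot.state();print(s["torque"],s["ft_force"],yaw(s["ee_rot"]),s["joints"][6],s["gripper_width"])
E
```

```text
[-0.12600241 -0.4433688   0.44450208] [ 1.49315029 -0.88041873  1.06843842] -18.089380981998605 0.1668518529273374 47.41100454925889
```

drive_tool(steps=[[[0,0,0,-4],[0,0,0,-4],[0,0,0,-4],[0,0,0,-4],[0,0,0,0]]])

```text
time_s: 13.52
position: [459.8, -119.3, 38.0]
ee_rot: [-0.0, 0.72, 0.694, 0.0]
ft_force: [-0.3, 0.3, 2.5]
gripper_width: 47.7
gripper_force: 15.0
```

```bash
python3 - <<'E'
from look import *
s=bot.state();print(s["torque"],s["ft_force"],yaw(s["ee_rot"]),s["joints"][6],s["gripper_width"])
E
```

```text
[0.06611646 0.0624647  0.01956573] [-0.34255181  0.26487462  2.46153222] -2.0943240429941903 0.39904648866756415 47.735898671879745
```

Positive turn is on the stop: 0.44 N·m and the fingers slip. Negative turn is free at about 0.02 N·m, so the thread is right-hand. The cap has turned about 13–16° loose, so it needs roughly 47° more.

drive_tool(steps=[[[0,0,0,-5],[0,0,0,-5],[0,0,0,-5],[0,0,0,-5],[0,0,0,-5]]])

```text
time_s: 14.15
position: [459.9, -119.3, 38.0]
ee_rot: [0.0, 0.552, 0.834, 0.0]
ft_force: [0.1, 1.0, 2.4]
gripper_width: 47.9
gripper_force: 15.0
```

drive_tool(steps=[[[0,0,0,-5],[0,0,0,-5],[0,0,0,-5],[0,0,0,-5],[0,0,0,-2]]])

```text
time_s: 14.78
position: [459.8, -119.3, 37.9]
ee_rot: [0.0, 0.384, 0.923, 0.0]
ft_force: [0.2, 0.4, 3.1]
gripper_width: 47.8
gripper_force: 15.0
```

drive_tool(steps=[[[0,0,0,0],[0,0,0,0]]])

```text
time_s: 15.02
position: [459.8, -119.3, 37.9]
ee_rot: [-0.0, 0.385, 0.923, -0.0]
ft_force: [-1.9, -0.4, 5.7]
gripper_width: 47.5
gripper_force: 15.0
```

```bash
python3 - <<'E'
from look import *
s=bot.state();print(s["torque"],s["ft_force"],yaw(s["ee_rot"]),s["position"],s["joints"][6],s["gripper_width"])
E
```

```text
[-0.17066286  0.24873183 -0.05411249] [-1.85030561 -0.44699597  5.73359379] 44.77104830623479 [ 459.80144939 -119.29293205   37.91813922] 1.1005207905735814 47.46836263034066
```

The turn stayed easy throughout, about 60–63° in total. I'll lift gently and watch the force.

drive_tool(steps=[[[0,0,0,0],[0,0,-1,0],[0,0,-2,0],[0,0,-2,0],[0,0,0,0]]], squeeze=20)

```text
time_s: 15.65
position: [459.9, -119.2, 43.1]
ee_rot: [0.0, 0.384, 0.923, 0.0]
ft_force: [-0.1, -0.1, -0.8]
gripper_width: 47.5
gripper_force: 20.0
```

The force is only the cap's weight, so it is free. I'll raise it to 80 mm above its seat.

drive_tool(steps=[[[0,0,-8,0],[0,0,-15,0],[0,0,-20,0],[0,0,-20,0],[0,0,-12,0]]])

```text
time_s: 16.27
position: [460.3, -119.3, 119.5]
ee_rot: [0.001, 0.384, 0.923, 0.0]
ft_force: [0.0, -0.0, -1.0]
gripper_width: 47.3
gripper_force: 20.0
```

drive_tool(steps=[[[0,0,0,0],[0,0,0,0],[0,0,0,0]]])

```text
time_s: 16.65
position: [459.4, -119.2, 117.3]
ee_rot: [-0.001, 0.384, 0.923, -0.0]
ft_force: [-0.6, 0.5, -1.1]
gripper_width: 47.8
gripper_force: 20.0
```

```bash
python3 - <<'E'
from look import *
st=bot.state();p=st["position"];print(p,st["ft_force"],st["gripper_width"]);c=wrist(st);s=bot.capture("scene")
print(px(s,[460,-119,126.5]),px(s,[460,-119,164.5]))
cv2.imwrite("pics/end.png",np.hstack([cv2.resize(cv2.convertScaleAbs(c["pixels"][120:345,130:430],alpha=1.6),(400,300)),cv2.resize(cv2.convertScaleAbs(s["pixels"][165:315,230:430],alpha=1.5),(400,300))]))
E
```

```text
[ 459.37391206 -119.22782604  117.29526675] [-0.55136218  0.54568581 -1.14017222] 47.76029648021969
(np.float64(327.4354385339765), np.float64(231.15309794832066)) (np.float64(328.4257743228298), np.float64(212.87344195111223))
```

View pics/end.png

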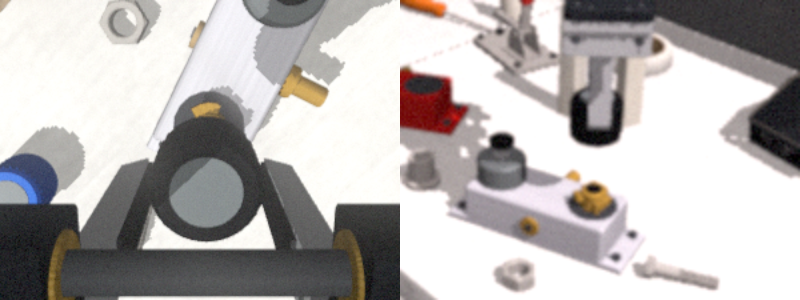

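The picture shows the cap held level in the gripper, the brass neck bare at (590,200), the plunger back up at (500,150) and the bystanders still in place. The lift is about 79.5 mm.

```bash
python3 -c "
from station import bot
print(bot.hand_in())"
```

```text
the job is handed in; nothing more can be done
None
```

I pressed the vent plunger to its stop and it came back up. I then unscrewed the cap, which has a right-hand thread, and handed in holding it level about 80 mm above its seat, with the bush, bolt and nut untouched; the hand-in returned no verdict.

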